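# Turn a tray of heatsinks over into a matching tray with a bench tray flipper

## Robot

A 7-joint arm with a two-finger parallel gripper is mounted at the origin on a cart in front of the work surface, level with it; the furniture and walls round the work are solid. World frame = base frame: x ahead of the robot, y to its left, z up, the work surface at z = 0. Lengths are in m, angles in rad, forces in N, time in s.
With the tool pointing down it reaches from about 0.4 to 0.875 m from the base axis. Payload 6.5 kg.
Tool frame: the origin (TCP) lies at the very end of the fingers, on their centre line; the grasp point (between the pads) lies 19 mm behind it; z points along the fingers, y is the line along which they close (so a half turn about z gives the same grasp; the last joint's range is limited). The gripper opens to 85 mm and grips with 20 to 120 N. Pads are 22 mm wide; open, the fingers measure 114 mm over their backs; the gripper's body (76 mm by 85 mm) begins 54 mm behind the grasp point. The pads swing forward as they close: fully open they stand 13 mm farther back than shut.
Start: joints at [-1.357, 0.536, -0.004, 1.538, 0.003, 1.067, -0.071], TCP at [0.18, 0.625, 0.231] pointing down, gripper open.
Joint ranges: [-2.7, 2.7], [-0.37, 2.16], [-1.27, 1.26], [0.24, 2.4], [-1.31, 4.45], [0.19, 1.91], [-2.76, 2.76]. Speed limits (rad/s): [2.39, 2.39, 3.14, 3.14, 3.14, 3.14, 3.14].

## Interface

Orientations are given as a unit quaternion [w, x, y, z].
In Python, from workcell import env, vision gives the robot as it stands.
- The arm moves only by the tool carry_out, never from a script. Its argument "commands" is a list of rows, each a list of 3 entries, a list of its own where there are three numbers: the shift along the world's x, y, z in mm, then the turn, a rotation vector about the world's x, y, z in degrees, then the opening, from 0 (shut) to 1 (fully open). In form: [[[tx, ty, tz], [ax, ay, az], jaw], ...]. A call has 1 to 8 rows; each row is the pose to reach, as a shift and turn from the pose commanded when the call began; what a row does not reach only later rows make up. A row lasts 1/12 s, in which the tool goes at most 41.7 mm and 7.16 degrees, less where a joint would pass 70% of its speed; a pose out of reach is approached as far as the arm can. A call with a gripper value outside its range is refused whole. The fingers move at their own pace and stop on an object; "grip_force" is the grip in N (left out, the last holds). Time passes only in rows, so rows that repeat a pose let the fingers close. It gives the time, the measured TCP pose, the force, the opening and the grip force at its end, in the units of the state.
- env.get_obs(): the state, without advancing time (a new reading comes with each control period).
- vision.capture(name): name is "scene" or "top" or "wrist"; returns (picture, depth): 420x560x3 uint8, red, green, blue; 420x560 float32, m along the optical axis (not along the pixel's ray), 0 where there is no reading.
- vision.camera_params(name): a dict with "fx", "fy", "cx", "cy" (pixels), "rvec" (rotation vector, rad) and "tvec" (3), from world to camera coordinates, as OpenCV has them. Camera axes: x right, y down, z forward; pixel columns grow to the right and rows downward; lengths in m; the calibration is good to about 2 mm. A picture is of the moment at which its call begins: read the wrist's pose just before it. camera_params takes no time and is no camera call; for the wrist camera it gives the pose at the moment of the call.
- env.sign_off(): hands the job in; it is judged then, once.
The state is a dict: "time_s": time; "joint_pos": joint angles; "qd": joint speeds; "effort": joint torques, N m; "position": TCP position; "ee_rot": TCP orientation; "force": force on the tool from outside, world axes, zero at the start; "moment": the same for the moment, N m; "opening": finger opening in m; "grip_force": force on a finger pad.
Only numpy, scipy, OpenCV 4.12 (cv2) and the standard library are available. Lean on these libraries where they do the work, as an engineer would, in place of code of your own. Each camera call takes 0.05 s, during which the arm holds its last target. There are 200 camera calls.

## Task

The three heatsinks in the loaded tray on the flipper's sprung table must end up flat base upward for their thermal pads, without the fingers touching them: lay the empty tray from the mat face down on the loaded one, press the pair down on the sprung table and slide it under the jaw fully home against the back stop so that the spring clamps it, then crank the flipper over the full half turn. Draw the pair out, stand it on the mat, take the emptied tray off the top and lay it flat on the bench or mat beside the filled one, which stays on the mat with all three heatsinks in its pockets. Leave the other things on the bench where they are.

Things in the scene. Friction and masses are not known exactly. Their poses are not given: they have to be found in the camera images.
- empty_tray: Black component tray, 64 (x) x 132 (y) x 17 mm, 0.09 kg; three pockets in a row along y (53.5 x 38.5 mm, 14.75 deep, pitch 43, flared mouths). Origin: centre of its closed outer face; z points out of the mouths. Starts empty on the mat face down (origin on top, 17 mm above the mat). Same after a half turn about z. Held across its 64 mm by the upright sides.
- loaded_tray: Identical tray, starts face up on the flipper's sprung table outside the jaw, a heatsink in each pocket; origin at the centre of its underside, z up, y along the flipper's y within 0.05 rad. Two such trays mouth to mouth are 34 mm high and close rim to rim over the heatsinks with 1.5 mm to spare.
- heatsink_a: Black finned heatsink, 35 x 50 x 28 mm (x, y, z), about 0.06 kg; origin at the centre of its flat base, z toward the fin tips. Starts fins up in a pocket of the loaded tray, its 50 mm side across the tray, up to 2 mm of play each way, 13 mm above the rim. Finally, fins down in the other tray, its origin is 30 mm above that tray's underside.
- heatsink_b: Black finned heatsink, 35 x 50 x 28 mm (x, y, z), about 0.06 kg; origin at the centre of its flat base, z toward the fin tips. Starts fins up in a pocket of the loaded tray, its 50 mm side across the tray, up to 2 mm of play each way, 13 mm above the rim. Finally, fins down in the other tray, its origin is 30 mm above that tray's underside.
- heatsink_c: Black finned heatsink, 35 x 50 x 28 mm (x, y, z), about 0.06 kg; origin at the centre of its flat base, z toward the fin tips. Starts fins up in a pocket of the loaded tray, its 50 mm side across the tray, up to 2 mm of play each way, 13 mm above the rim. Finally, fins down in the other tray, its origin is 30 mm above that tray's underside.
- flipper: Fixed base of the tray flipper: grey foot 110 x 125 x 12 mm (y -75 to 50 mm) and headstock (60 wide, 108 high, y -15 to -55 mm). Origin on the bench below the face of the back stop; its y runs along the horizontal turning axis, 78 mm above the bench, from the crank (-y) to the open mouth (+y).
- flipper_head (a joint): Angle of the turning head. 0, as it starts: table below, jaw plate above. pi: turned over, jaw plate below, table above. End stops at both. It turns positive about the flipper's +y: the crank grip goes from the -x side over the top to the +x side. Stiff (about 0.25 N m), stays where it is left.
- jaw (a point): Turns with the head: point on the axis at the face of the back stop (disc, radius 40 mm, at y = 0); axes as the flipper's at angle 0, y out of the mouth. The fixed jaw plate covers y 0 to 34 mm, its inner face at z = +17 mm, 6 mm thick, front lip flared up to y 42 mm. A pair of trays clamped home has its centre at y = 66, z = 0, x = 0 mm.
- cheek (a point): Turns with the head: inner face of the +x cheek at its front edge. Two upright cheeks beside the jaw plate, 68 mm apart inside, 4 mm thick, reach y 34 mm and flare outward to y 43 mm (z -10 to +23 mm in the jaw's frame), so trays (64 mm) enter with 2 mm to spare each side.
- table (a point): Middle of the upper face of the sprung table, a steel plate 50 mm wide (x), 6 thick, y 2 to 145 mm in the jaw's frame, its face at z = -12 mm when free. It can be pressed straight back (-z) by 11 mm, 8 N at first plus 0.8 N per mm. A pair of trays is clamped with it 5 mm back; 8 mm back, the pair slides under the jaw plate with 3 mm to spare.
- bar_end (a point): Outer end of the 26 mm wide bar behind the sprung table, at y 130, z -37 mm in the jaw's frame. After the half turn bar and table lie above the pair of trays: fingers reach the trays' sides past them, the pair can be lifted 2 to 3 mm against the spring and drawn out along +y, and cannot rise before it has passed y 145 mm.
- knob (a point): Centre of the crank's black revolving grip, 45 mm long and 15 to 17 mm thick, parallel to the flipper's axis and 55 mm from it, at y -94.5 mm in the flipper's frame. It turns freely on its stud, so fingers pointing down can hold it all the way round.
- mat: Grey anti-static mat, 270 x 400 x 2 mm, fixed flat on the bench left of the flipper; origin at the centre of its underside.
- scanner (a point): Middle of the black foot of a hand scanner that stands fixed beyond the mat, on the bench; the foot takes up about 95 mm round this point, 70 mm high, with the tall body behind. Keep clear of it.
- reel: Solder reel, 61 mm across, 32 mm high, standing on the mat; bystander. Origin at the centre of its underside.
- bottle: White flux bottle with a black cap, 34 mm across, 82 mm high, on the mat; bystander. Origin at the centre of its underside.
- carton: Small white carton, 42 x 52 x 109 mm, on the mat; bystander. Origin at the centre of its underside.
- tape: Roll of amber tape, 68 mm across, 19 mm high, on the bench; bystander. Origin at the centre of its underside.
- driver: Blue screwdriver lying on the bench, 138 mm long (its y), 19 mm thick; bystander. Origin under its middle.
- toroid: Toroid inductor, 58 x 83 x 18 mm, lying on the bench behind the flipper; bystander. Origin at the centre of its underside.

How it is judged:
On the way, in this order (a step that is already met when the one before it is completed fails the run):
1. the empty tray lies face down on the loaded one and the pair is home in the jaw (x of empty_tray in the frame of jaw between -0.006 and 0.006 m and y of empty_tray in the frame of jaw between 0.06 and 0.074 m and x of loaded_tray in the frame of jaw between -0.006 and 0.006 m and y of loaded_tray in the frame of jaw between 0.06 and 0.074 m and z of empty_tray in the frame of jaw between 0.012 and 0.021 m and z of loaded_tray in the frame of jaw between -0.022 and -0.013 m and value of joint flipper_head below 0.15 rad and angle between the z axis of empty_tray and the z axis of jaw, either way round below 0.06 rad), for 0.2 s.
2. the flipper is cranked over the full half turn with the pair clamped in it (x of empty_tray in the frame of jaw between -0.006 and 0.006 m and y of empty_tray in the frame of jaw between 0.06 and 0.078 m and x of loaded_tray in the frame of jaw between -0.006 and 0.006 m and y of loaded_tray in the frame of jaw between 0.06 and 0.078 m and value of joint flipper_head above 3 rad), for 0.2 s.
At the end, for the whole second after the job is handed in: The tray that was empty stands face up on the mat (its centre at least 15 to 20 mm inside the mat's edge, level within 0.06 rad) with all three heatsinks down in its pockets, flat base up; the emptied tray lies flat on the bench or mat clear beside it, either way up; everything is at rest (x of empty_tray in the frame of mat between -0.12 and 0.12 m and y of empty_tray in the frame of mat between -0.18 and 0.18 m and height (world z) of empty_tray between -0.002 and 0.006 m and angle between empty_tray's own z axis and vertical below 0.06 rad and linear speed of each of empty_tray, loaded_tray, heatsink_a, heatsink_b, heatsink_c below 0.01 m/s and height (world z) of loaded_tray below 0.024 m and (angle between loaded_tray's own z axis and vertical below 0.06 rad or angle between loaded_tray's own z axis and vertical above 3.08 rad) and horizontal distance between loaded_tray and empty_tray above 0.062 m and x of heatsink_a in the frame of empty_tray between -0.006 and 0.006 m and y of heatsink_a in the frame of empty_tray between -0.052 and 0.052 m and z of heatsink_a in the frame of empty_tray between 0.027 and 0.0335 m and angle between each of heatsink_a, heatsink_b, heatsink_c's own z axis and vertical above 3.04 rad and x of heatsink_b in the frame of empty_tray between -0.006 and 0.006 m and y of heatsink_b in the frame of empty_tray between -0.052 and 0.052 m and z of heatsink_b in the frame of empty_tray between 0.027 and 0.0335 m and x of heatsink_c in the frame of empty_tray between -0.006 and 0.006 m and y of heatsink_c in the frame of empty_tray between -0.052 and 0.052 m and z of heatsink_c in the frame of empty_tray between 0.027 and 0.0335 m); the robot touches nothing.
It fails at once if one of the bystanders is moved by more than 25 mm or tipped over (distance of any of reel, bottle, carton, tape, driver, toroid from where it was at the start of the episode above 0.025 m or angle between any of bottle, carton, reel's own z axis and vertical above 0.3 rad).
It fails at once if the fingers touch a heatsink (contact force between the fingers and heatsink_a above 0.5 N or contact force between the fingers and heatsink_b above 0.5 N or contact force between the fingers and heatsink_c above 0.5 N).
It also fails if it takes over 72 s, if anything falls off the work surface, if the arm or the gripper's body presses on something with over 40 N, if the wrist force passes 120 N, or if a joint passes its speed limit or range.

## Working session

There is one attempt and no reset: what is moved stays moved. The work goes in short steps, Python scripts to look and compute and a tool call to move; the robot and the scene stay as the last step left them, time stands still between calls to the robot, and variables do not carry over. Pictures are saved under pics/ and viewed, at most 10 in all, crops included, and the job is handed in when it is done.

Besides the shell and the picture viewer there is one more tool, called after "Call:" by a JSON object that holds its "op" and its "data". carry_out: Moves the arm, as the interface text tells. Its arguments: {"type":"object","properties":{"commands":{"type":"array","items":{"type":"array"}},"grip_force":{"type":"number"}},"required":["commands"]}

```bash
mkdir -p pics; cat > h.py <<'E'
from workcell import env, vision
import numpy as np, cv2
def cap(n):
    p=vision.camera_params(n); im,d=vision.capture(n); return p,im,d
def world(p,d,u,v,z=None):
    R=cv2.Rodrigues(np.array(p['rvec'],float))[0]; t=np.array(p['tvec'],float).ravel()
    r=np.array([(u-p['cx'])/p['fx'],(v-p['cy'])/p['fy'],1.])
    if z is None: return R.T@(r*d[int(v),int(u)]-t)
    o=-R.T@t; w=R.T@r; return o+w*(z-o[2])/w[2]
def cloud(p,d):
    R=cv2.Rodrigues(np.array(p['rvec'],float))[0]; t=np.array(p['tvec'],float).ravel()
    v,u=np.mgrid[:d.shape[0],:d.shape[1]]
    P=np.stack([(u-p['cx'])/p['fx']*d,(v-p['cy'])/p['fy']*d,d],-1)
    W=(P-t)@R; W[d==0]=np.nan; return W
E
python3 - <<'E'
from h import *
for n in ["top","scene"]:
    p,im,d=cap(n); cv2.imwrite(f'pics/{n}0.png',cv2.resize(im[:,:,::-1],(800,600))); np.savez(f'{n}0.npz',im=im,d=d,**p)
    print(n,p)
print(env.get_obs())
E
```

```text
top {'fx': 442.18542259658693, 'fy': 442.18542259658693, 'cx': 278.15757696125405, 'cy': 209.2033209162712, 'rvec': array([ 2.1212772 , -2.15575306,  0.10207531]), 'tvec': array([0.06166406, 0.53580251, 0.9920005 ])}
scene {'fx': 431.71354508769565, 'fy': 431.71354508769565, 'cx': 287.0414947267102, 'cy': 208.36546896477796, 'rvec': array([ 1.93648406, -1.2514057 ,  0.59468144]), 'tvec': array([-0.19551904,  0.36537055,  0.82148762])}
{'time_s': 0.1, 'joint_pos': array([-1.35722238,  0.53704881, -0.00445648,  1.53873066,  0.00259599,
        1.06729864, -0.07117348]), 'qd': array([-0.00062829, -0.00201495,  0.00016469, -0.00128541,  0.00076749,
       -0.00044992, -0.00091023]), 'effort': array([ 1.91784122e-03, -5.84562743e+01,  1.05152160e+00, -2.59776914e+01,
        1.26209625e-02,  4.54311594e-03,  4.76022353e-05]), 'position': array([0.1793405 , 0.6242063 , 0.23054451]), 'ee_rot': array([-5.47312128e-05,  1.39375924e-01,  9.90239266e-01, -7.37809276e-04]), 'force': array([ 0.59124042,  0.03537154, -0.53427985]), 'moment': array([-0.03649397,  0.00668604, -0.06492111]), 'grip_force': 0.0, 'opening': 0.0853759360084513}
```

View pics/top0.png

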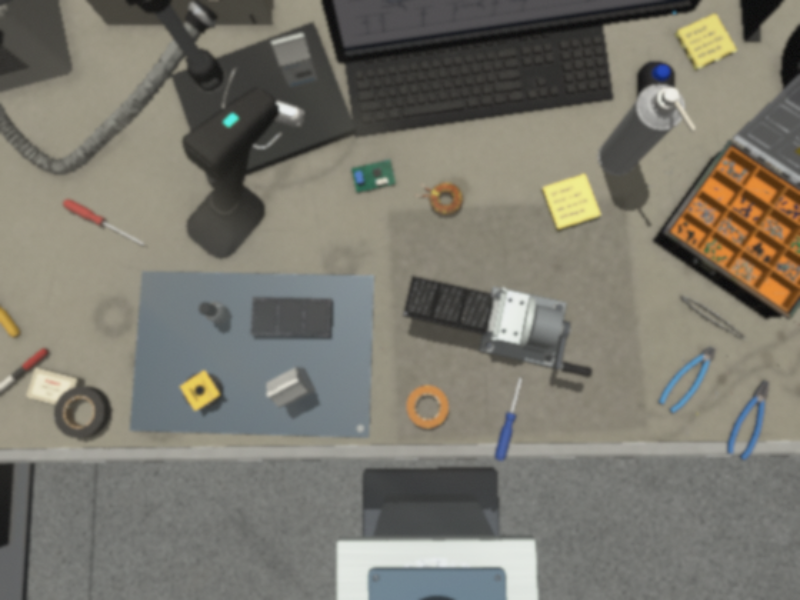

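View pics/scene0.png

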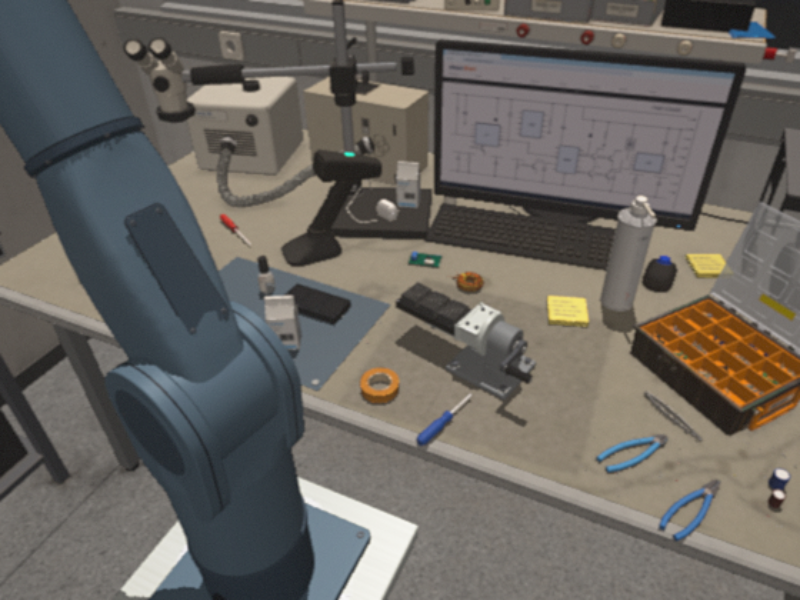

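The top view shows the mat on the left, with the empty tray at (292,317). The loaded tray at (448,305) and the flipper are tilted about 10°, and the crank knob is at (577,370). Next I'll measure them from depth.

```bash
python3 - <<'E'
from h import *
out=[]
for n in ["top"]:
    z=dict(np.load(f'{n}0.npz')); W=cloud(z,z['d']); im=z['im']
    H=np.nan_to_num(W[...,2])
    print(W[210,200],W[300,120])
    def rect(lo,hi,u0,u1,v0,v1):
        m=np.zeros(H.shape,bool); m[v0:v1,u0:u1]=1; m&=(H>lo)&(H<hi)
        P=W[m][:,:2]; 
        mn=np.median(W[m][:,2])
        r=cv2.minAreaRect((P*1000).astype(np.float32)); print(n,lo,hi,m.sum(),'medz',mn.round(4),np.round(r[0],1),np.round(r[1],1),round(r[2],1)); return m
    f=.7
    rect(.011,.03,170,240,200,245)
    rect(.055,.115,270,345,185,240)
    rect(.088,.115,280,345,185,240)
    rect(.088,.115,335,400,185,260)
    for nm,u,v in [('jawTL',350,200)]: pass
    crop=cv2.resize(im[180:280,270:430,::-1],(800,500),interpolation=cv2.INTER_CUBIC)
    hh=cv2.resize(cv2.applyColorMap(np.uint8(np.clip(H[180:280,270:430]/.13,0,1)*255),cv2.COLORMAP_JET),(800,500),interpolation=cv2.INTER_NEAREST)
    cv2.imwrite('pics/c1.png',np.vstack([cv2.resize(crop,(480,300)),cv2.resize(hh,(480,300))]))
    # blobs on mat and everything else
    for nm,a in dict(bottle=(130,170,195,235),reel=(120,160,255,292),carton=(180,225,250,290),tape=(280,320,265,305),driver=(340,375,260,325),scanner=(125,200,110,185)).items():
        u0,u1,v0,v1=a; s=W[v0:v1,u0:u1].reshape(-1,3); s=s[s[:,2]>.008]; print(nm,np.nanmin(s,0).round(3),np.nanmax(s,0).round(3))
E
```

```text
[0.54041501 0.2394259  0.01899454] [ 0.33093116  0.43356668 -0.00252258]
top 0.011 0.03 1504 medz 0.018 [512.9 231.3] [133.1  64.5] 87.4
top 0.055 0.115 1773 medz 0.0821 [515.7 -31.1] [140.3  72.5] 76.2
top 0.088 0.115 590 medz 0.0942 [517.8 -36.5] [139.8  61.7] 68.8
top 0.088 0.115 1486 medz 0.1006 [ 489.  -141.6] [160.7  85.7] 67.4
bottle [0.505 0.337 0.008] [0.538 0.391 0.088]
reel [0.362 0.344 0.008] [0.426 0.405 0.038]
carton [0.368 0.192 0.009] [0.428 0.255 0.115]
tape [ 0.33  -0.025  0.011] [0.396 0.04  0.024]
driver [ 0.276 -0.144  0.008] [ 0.405 -0.1    0.021]
scanner [0.617 0.244 0.008] [0.788 0.415 0.233]
```

View pics/c1.png

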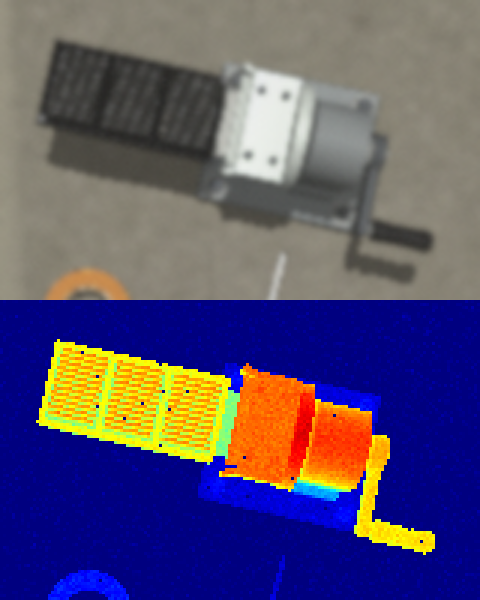

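```bash
cat > t.py <<'E'
from h import *
from scipy.optimize import minimize
z=dict(np.load('top0.npz')); W=cloud(z,z['d']); im=z['im'].astype(int); H=np.nan_to_num(W[...,2])
V,U=np.mgrid[:420,:560]
def R2(P): 
    r=cv2.minAreaRect((P[:,:2]*1000).astype(np.float32)); return np.round(r[0],1),np.round(r[1],1),round(r[2],1)
reg=(U>275)&(U<420)&(V>185)&(V<265)
dark=im.max(-1)<75
tr=reg&(H>.074)&(H<.1)&(U<345)&dark
print('tray',tr.sum(),R2(W[tr]))
kn=(U>393)&(U<415)&(V>250)&(V<264)&(H>.06)
K=W[kn]; print('knob',R2(K),K[:,2].max(), K.mean(0))
hs=(U>375)&(U<394)&(V>212)&(V<242)&(H>.085)
print('headstock',R2(W[hs]),np.median(W[hs][:,2]))
jp=reg&(H>.094)&(H<.106)&(U>345)&(U<371)&(im.min(-1)>120)
print('plate',R2(W[jp]),np.median(W[jp][:,2]))
ft=reg&(H>.008)&(H<.018)
print('foot',R2(W[ft]))
# axis from long edges of dark tray: PCA of rows: fit edge lines
c=W[tr][:,:2].mean(0); 
for a in np.radians(np.arange(-14,-7,0.5)):
    y=np.array([-np.sin(a),np.cos(a)]); x=np.array([np.cos(a),np.sin(a)])
    q=W[tr][:,:2]; print(round(np.degrees(a),1),[np.round(np.percentile(q@v,[.5,1,99,99.5])*1e3,1).tolist() for v in (x,y)], np.ptp(np.percentile(W[jp][:,:2]@x,[1,99]))*1e3,np.ptp(np.percentile(W[hs][:,:2]@x,[1,99]))*1e3)
E
python3 t.py
```

```text
tray 1353 (array([519.9, -27.5]), array([129.5,  62.9]), 76.2)
knob (array([ 418.6, -219.3]), array([43.8, 16.1]), 77.1) 0.08891287541706668 [ 0.41803735 -0.21856318  0.0833827 ]
headstock (array([ 485.5, -177.7]), array([40.9, 59. ]), 88.8) 0.10373098471237074
plate (array([ 499.3, -123.3]), array([49.7, 79.7]), 77.0) 0.10036204152539731
foot (array([ 490.8, -152.4]), array([124.6, 109.7]), 76.4)
-14.0 [[479.8, 480.0, 541.9, 542.3], [36.2, 36.6, 162.7, 163.3]] 75.6213239687859 55.032731185545856
-13.5 [[480.7, 480.8, 542.8, 543.0], [31.8, 32.3, 158.1, 158.7]] 75.57297946560082 55.05529587289798
-13.0 [[481.2, 481.5, 543.5, 544.0], [27.3, 27.9, 153.6, 154.3]] 75.4063311740023 55.06057911522855
-12.5 [[481.6, 482.0, 544.4, 545.1], [22.7, 23.4, 149.1, 149.8]] 75.32042875200645 55.172727471803576
-12.0 [[481.9, 482.5, 545.5, 545.9], [18.3, 18.9, 144.6, 145.2]] 75.46183103849042 55.32719882161818
-11.5 [[482.1, 482.9, 546.5, 546.9], [13.9, 14.5, 140.1, 140.7]] 75.45654473444996 55.47368128359098
-11.0 [[482.4, 483.2, 547.5, 548.0], [9.4, 10.1, 135.6, 136.2]] 75.57804060101164 55.57372718525744
-10.5 [[482.6, 483.4, 548.4, 548.9], [4.9, 5.7, 131.0, 131.7]] 75.63142901313103 55.54514989523079
-10.0 [[482.7, 483.6, 549.3, 549.9], [0.4, 1.4, 126.4, 127.3]] 75.68279485998042 55.52106462194861
-9.5 [[482.7, 483.7, 550.2, 551.0], [-4.1, -2.9, 121.9, 122.8]] 75.74982242097344 55.508228592581254
-9.0 [[482.8, 483.9, 551.0, 551.9], [-8.6, -7.3, 117.3, 118.4]] 75.81108133971159 55.488173079859536
-8.5 [[482.9, 483.9, 551.7, 552.9], [-13.1, -11.6, 112.7, 113.9]] 75.9434767198966 55.530459575568955
-8.0 [[482.9, 484.0, 552.3, 553.7], [-17.6, -16.0, 108.2, 109.4]] 76.100039980797 55.63609494402849
-7.5 [[482.9, 484.0, 553.0, 554.5], [-22.0, -20.4, 103.7, 104.9]] 76.25080792901967 55.767661077572974
```

Call:
{"op": "carry_out", "data": {"commands": [[[167,-197,-20],[0,0,-38.3],1],[[167,-197,-20],[0,0,-38.3],1],[[167,-197,-20],[0,0,-38.3],1],[[167,-197,-20],[0,0,-38.3],1],[[167,-197,-20],[0,0,-38.3],1],[[167,-197,-20],[0,0,-38.3],1],[[167,-197,-20],[0,0,-38.3],1],[[167,-197,-20],[0,0,-38.3],1]]}}

```text
time_s: 0.77
position: [0.3495, 0.4237, 0.2109]
ee_rot: [0.001, 0.46, 0.888, -0.001]
force: [-0.9, 0.6, -1.1]
opening: 0.0854
grip_force: 0.0
```

Call:
{"op": "carry_out", "data": {"commands": [[[167,-197,-30],[0,0,-38.3],1],[[167,-197,-30],[0,0,-38.3],1],[[167,-197,-30],[0,0,-38.3],1],[[167,-197,-30],[0,0,-38.3],1],[[167,-197,-30],[0,0,-38.3],1],[[167,-197,-30],[0,0,-38.3],1],[[167,-197,-30],[0,0,-38.3],1],[[167,-197,-30],[0,0,-38.3],1]]}}

```text
time_s: 1.43
position: [0.5152, 0.2279, 0.1809]
ee_rot: [0.001, 0.725, 0.689, -0.0]
force: [-0.6, -0.1, 0.3]
opening: 0.0855
grip_force: 0.0
```

```bash
cat >> h.py <<'E'
def st():
    o=env.get_obs(); q=o['ee_rot']; from scipy.spatial.transform import Rotation as R
    M=R.from_quat([q[1],q[2],q[3],q[0]]).as_matrix(); y=M[:,1]
    print('t',round(o['time_s'],2),'pos',(o['position']*1e3).round(1),'yaw(tool y)',round(float(np.degrees(np.arctan2(y[1],y[0]))),2),'z',M[:,2].round(3),'F',o['force'].round(1),'open',round(o['opening']*1e3,1),'gf',round(o['grip_force'],1),'q',o['joint_pos'].round(2))
E
python3 - <<'E'
from h import *
st(); p,im,d=cap('wrist'); np.savez('w1.npz',im=im,d=d,**p); cv2.imwrite('pics/w1.png',im[:,:,::-1]); W=cloud(p,d)
H=np.nan_to_num(W[...,2]); print(np.nanmin(d[d>0]))
m=(H>.012)&(H<.024)&(im.max(-1)<90)
n,l,s,c=cv2.connectedComponentsWithStats(m.astype(np.uint8)); k=1+np.argmax(s[1:,4]); print(s[k])
P=(W[l==k][:,:2]*1000).astype(np.float32); print(cv2.minAreaRect(P), np.median(W[l==k][:,2]))
E
```

```text
t 1.43 pos [515.2 227.9 180.9] yaw(tool y) -2.87 z [ 0.001 -0.002 -1.   ] F [-0.6 -0.1  0.3] open 85.5 gf 0.0 q [-0.8   0.47  0.39  1.84 -0.23  0.88 -0.35]
0.072552405
[  235    96    82   158 11454]
((511.66888427734375, 233.59396362304688), (132.782470703125, 64.04206848144531), 87.90897369384766) 0.020278807808516333
```

View pics/w1.png

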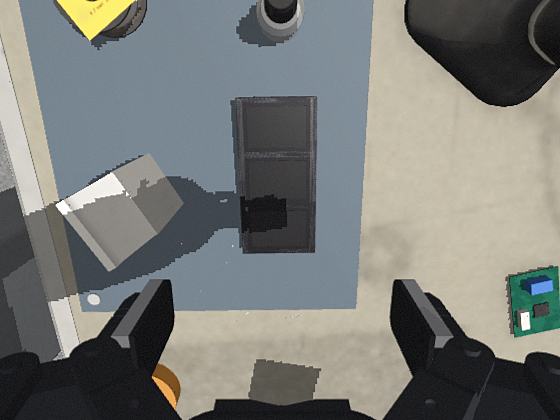

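The wrist view shows the tray at (275,175), centred near x 512, y 232.5 with a yaw of about -2.3°. The carton and bottle are well clear of the fingers. I'm descending now.

Call:
{"op": "carry_out", "data": {"commands": [[[-2,2,-120],[0,0,0.4],1],[[-2,2,-120],[0,0,0.4],1],[[-2,2,-120],[0,0,0.4],1],[[-2,2,-120],[0,0,0.4],1],[[-2,2,-120],[0,0,0.4],1],[[-2,2,-120],[0,0,0.4],1]]}}

```text
time_s: 1.98
position: [0.5122, 0.2346, 0.0631]
ee_rot: [-0.0, 0.72, 0.694, 0.001]
force: [0.6, -0.6, 0.1]
opening: 0.0854
grip_force: 0.0
```

```bash
python3 - <<'E'
from h import *
st()
E
```

```text
t 1.98 pos [512.2 234.6  63.1] yaw(tool y) -2.11 z [ 0.002  0.002 -1.   ] F [ 0.6 -0.6  0.1] open 85.4 gf 0.0 q [-0.74  0.65  0.31  1.89 -0.32  0.65 -0.27]
```

Call:
{"op": "carry_out", "data": {"commands": [[[0,-1,-30],[0,0,0],1],[[0,-1,-45],[0,0,0],1],[[0,-1,-58],[0,0,0],1],[[0,-1,-60],[0,0,0],1],[[0,-1,-60],[0,0,0],1],[[0,-1,-60],[0,0,0],1]]}}

```text
time_s: 2.48
position: [0.5126, 0.2323, 0.0028]
ee_rot: [0.0, 0.721, 0.693, 0.001]
force: [0.1, -0.8, 0.3]
opening: 0.0854
grip_force: 0.0
```

```bash
python3 - <<'E'
from h import *
st()
E
```

```text
t 2.48 pos [512.6 232.3   2.8] yaw(tool y) -2.22 z [ 0.002  0.001 -1.   ] F [ 0.1 -0.8  0.3] open 85.4 gf 0.0 q [-0.7   0.75  0.26  1.9  -0.36  0.54 -0.24]
```

Call:
{"op": "carry_out", "data": {"commands": [[[0,0,0],[0,0,0],0.6],[[0,0,0],[0,0,0],0.6],[[0,0,0],[0,0,0],0.6],[[0,0,0],[0,0,0],0.6],[[0,0,0],[0,0,0],0.6],[[0,0,0],[0,0,0],0.6]], "grip_force": 50}}

```text
time_s: 2.98
position: [0.5123, 0.2321, 0.0028]
ee_rot: [0.0, 0.721, 0.693, 0.001]
force: [-1.9, -0.6, 9.3]
opening: 0.0628
grip_force: 53.9
```

```bash
python3 - <<'E'
from h import *
st()
E
```

```text
t 2.98 pos [512.3 232.1   2.8] yaw(tool y) -2.23 z [ 0.001  0.001 -1.   ] F [-1.9 -0.6  9.3] open 62.8 gf 53.9 q [-0.7   0.75  0.26  1.9  -0.36  0.54 -0.24]
```

Call:
{"op": "carry_out", "data": {"commands": [[[0,0,20],[0,0,0],0.6],[[0,0,60],[0,0,0],0.6],[[0,0,100],[0,0,0],0.6],[[0,0,140],[0,0,0],0.6],[[0,0,150],[0,0,0],0.6],[[0,0,150],[0,0,0],0.6],[[0,0,150],[0,0,0],0.6]]}}

```text
time_s: 3.57
position: [0.5115, 0.232, 0.1517]
ee_rot: [-0.0, 0.721, 0.693, 0.001]
force: [0.5, 0.7, -1.4]
opening: 0.0624
grip_force: 56.3
```

```bash
cat > t2.py <<'E'
from h import *
z=dict(np.load('top0.npz')); W=cloud(z,z['d']); im=z['im'].astype(int); H=np.nan_to_num(W[...,2])
V,U=np.mgrid[:420,:560]
reg=(U>275)&(U<352)&(V>185)&(V<250)
for th in (65,85,105):
  for lo in (.05,.074):
    m=(reg&(H>lo)&(H<.1)&(im.max(-1)<th)).astype(np.uint8)
    m=cv2.morphologyEx(m,cv2.MORPH_OPEN,np.ones((3,3)))
    n,l,s,c=cv2.connectedComponentsWithStats(m); k=1+np.argmax(s[1:,4]);P=W[l==k]
    print(th,lo,s[k,4],cv2.minAreaRect((P[:,:2]*1000).astype(np.float32)))
    # image-based: min area rect in pixels, projected on z=.09
    r=cv2.minAreaRect(np.argwhere(l==k)[:,::-1].astype(np.float32)); b=cv2.boxPoints(r); B=np.array([world(z,None,u,v,.083) for u,v in b])[:,:2]; 
    e=B[1]-B[0]; f=B[2]-B[1]; print('   px',(B.mean(0)*1e3).round(1),np.linalg.norm(e).round(4),np.linalg.norm(f).round(4),np.degrees(np.arctan2(e[1],e[0])).round(1),np.degrees(np.arctan2(f[1],f[0])).round(1))
E
python3 t2.py; python3 -c "
from h import *
st(); p,im,d=cap('top'); cv2.imwrite('pics/top1.png',im[:,:,::-1]); np.savez('top1.npz',im=im,d=d,**p)
W=cloud(p,d)
m=(abs(W[...,2]-.168)<.008).astype(np.uint8); n,l,s,c=cv2.connectedComponentsWithStats(m)
for k in np.argsort(-s[1:,4])[:4]+1: print(s[k],cv2.minAreaRect((W[l==k][:,:2]*1000).astype(np.float32)))
"
```

```text
65 0.05 627 ((519.1582641601562, -29.810409545898438), (121.5619125366211, 62.56050109863281), 76.1791763305664)
   px [518.3 -29.7] 0.0634 0.1216 -13.4 -103.8
65 0.074 27 ((547.9290161132812, -24.643831253051758), (9.250036239624023, 16.489547729492188), 1.6432363986968994)
   px [548.6 -24.9] 0.0155 0.0067 -91.1 178.6
85 0.05 1676 ((520.3440551757812, -27.219131469726562), (130.2601318359375, 63.65925979614258), 76.20691680908203)
   px [519.6 -27.2] 0.0649 0.1311 -13.3 -103.8
85 0.074 962 ((520.7000732421875, -25.842857360839844), (123.18962860107422, 63.72234344482422), 76.44387817382812)
   px [520.1 -26.1] 0.0645 0.1239 -13.4 -103.8
105 0.05 1717 ((520.46875, -27.937545776367188), (131.89341735839844, 64.23529052734375), 76.19956970214844)
   px [519.9 -27.8] 0.0657 0.1323 -13.3 -103.8
105 0.074 985 ((520.9539184570312, -25.91143798828125), (127.8141860961914, 64.16932678222656), 76.11408233642578)
   px [520.6 -25.8] 0.0652 0.1275 -13.3 -103.8
t 3.57 pos [511.5 232.  151.7] yaw(tool y) -2.22 z [ 0.001  0.001 -1.   ] F [ 0.5  0.7 -1.4] open 62.4 gf 56.3 q [-0.8   0.51  0.38  1.86 -0.25  0.82 -0.32]
[188 196  35  41 920] ((507.060791015625, 196.25962829589844), (63.041690826416016, 82.35317993164062), 86.7275619506836)
[230   0 145  26 567] ((951.5176391601562, -8.093017578125), (10.212535858154297, 313.2010803222656), 8.493313789367676)
[  0   0  16  31 163] ((960.3203735351562, 635.552978515625), (22.54976463317871, 74.51233673095703), 69.68724822998047)
[440  74  29  24 129] ((765.134521484375, -311.95452880859375), (63.276790618896484, 27.554302215576172), 48.31962203979492)
```

View pics/top1.png

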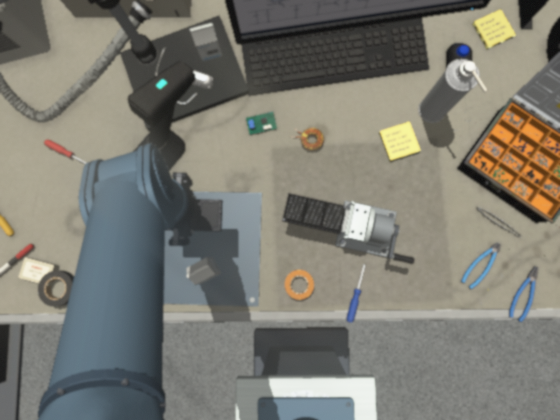

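Call:
{"op": "carry_out", "data": {"commands": [[[8,-259,0],[0,0,-11.2],0.6],[[8,-259,0],[0,0,-11.2],0.6],[[8,-259,0],[0,0,-11.2],0.6],[[8,-259,0],[0,0,-11.2],0.6],[[8,-259,0],[0,0,-11.2],0.6],[[8,-259,0],[0,0,-11.2],0.6],[[8,-259,0],[0,0,-11.2],0.6],[[8,-259,0],[0,0,-11.2],0.6]]}}

```text
time_s: 4.28
position: [0.5179, -0.0321, 0.1499]
ee_rot: [0.0, 0.787, 0.617, -0.002]
force: [0.7, 0.8, -0.9]
opening: 0.0628
grip_force: 56.3
```

Call:
{"op": "carry_out", "data": {"commands": [[[0,0,-30],[0,0,0],0.6],[[0,0,-36],[0,0,0],0.6],[[0,0,-36],[0,0,0],0.6],[[0,0,-36],[0,0,0],0.6]]}}

```text
time_s: 4.62
position: [0.5187, -0.0263, 0.1146]
ee_rot: [-0.001, 0.784, 0.62, -0.001]
force: [1.4, 0.5, -0.9]
opening: 0.0625
grip_force: 56.2
```

```bash
python3 -c "
from h import *
st(); 
for n in ['top','wrist']:
    p,im,d=cap(n); np.savez(n+'2.npz',im=im,d=d,**p)
    if n=='top': a=cv2.resize(im[170:270,250:410,::-1],(480,300),interpolation=cv2.INTER_CUBIC)
    else: b=cv2.resize(im[:,:,::-1],(400,300))
    st()
cv2.imwrite('pics/h2.png',np.vstack([a,np.pad(b,((0,0),(0,80),(0,0)))]))
"
```

```text
t 4.62 pos [518.7 -26.3 114.6] yaw(tool y) -13.35 z [-0.003 -0.    -1.   ] F [ 1.4  0.5 -0.9] open 62.5 gf 56.2 q [-0.37  0.52  0.43  1.99 -0.33  0.7   0.03]
t 4.67 pos [519.4 -26.5 115.4] yaw(tool y) -13.35 z [-0.001 -0.    -1.   ] F [ 0.8 -0.3 -0.1] open 62.4 gf 56.2 q [-0.37  0.52  0.43  1.99 -0.33  0.7   0.03]
t 4.72 pos [519.9 -26.6 115.8] yaw(tool y) -13.37 z [ 0.  0. -1.] F [ 0.7  0.6 -0.5] open 62.3 gf 56.2 q [-0.37  0.52  0.43  1.99 -0.33  0.7   0.03]
```

View pics/h2.png

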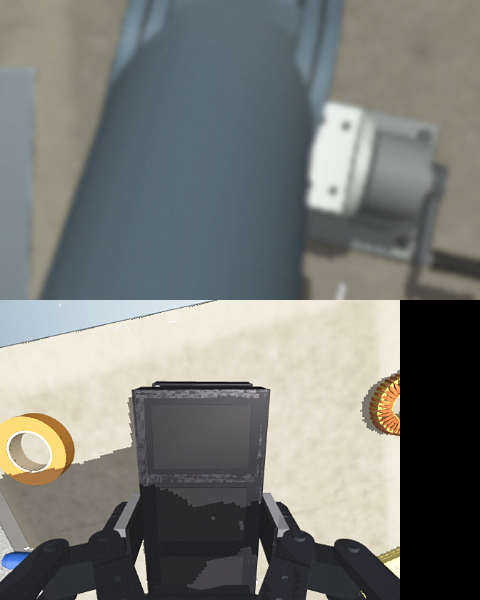

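```bash
python3 -c "
from h import *
z=dict(np.load('wrist2.npz')); W=cloud(z,z['d']); a=np.radians(-13.55); x=np.array([np.cos(a),np.sin(a)]); y=np.array([-np.sin(a),np.cos(a)])
o=np.array([.4937,-.1402]); q=W[...,:2]-o; X=q@x*1e3; Y=q@y*1e3; Z=W[...,2]*1e3
m=(Z>121)&(Z<140)&(Y>60)&(abs(X)<45)
def f(m): print(m.sum(),'z',np.percentile(Z[m],[5,50,95]).round(1),'X',np.percentile(X[m],[1,2,98,99]).round(1),'Y',np.percentile(Y[m],[50,90,97,99,99.7]).round(1))
f(m&(Y>140)); f((Z>60)&(Z<103)&(Y>140)&(abs(X)<45)); f((Z>78)&(Z<88)&(Y>140)&(abs(X)<45))
"
```

```text
23428 z [131.6 132.7 133.8] X [-33.6 -33.   28.4  29.1] Y [164.5 181.5 184.2 184.5 184.6]
956 z [70.7 83.5 84.9] X [-32.6 -31.9  28.9  29.3] Y [183.2 183.7 183.7 183.8 183.8]
769 z [79.5 83.7 85. ] X [-32.7 -32.1  28.8  29.3] Y [182.8 183.7 183.7 183.7 183.8]
```

Call:
{"op": "carry_out", "data": {"commands": [[[0.3,-0.8,-10],[0,0,0],0.6],[[0.3,-0.8,-20],[0,0,0],0.6],[[0.3,-0.8,-25],[0,0,0],0.6],[[0.3,-0.8,-29],[0,0,0],0.6],[[0.3,-0.8,-31],[0,0,0],0.6],[[0.3,-0.8,-31],[0,0,0],0.6],[[0.3,-0.8,-31],[0,0,0],0.6]]}}

```text
time_s: 5.3
position: [0.5199, -0.0282, 0.0843]
ee_rot: [0.0, 0.785, 0.62, -0.0]
force: [0.6, 0.2, -0.7]
opening: 0.0625
grip_force: 56.3
```

```bash
python3 -c "
from h import *
st()"
```

```text
t 5.3 pos [519.9 -28.2  84.3] yaw(tool y) -13.44 z [ 0. -0. -1.] F [ 0.6  0.2 -0.7] open 62.5 gf 56.3 q [-0.35  0.57  0.4   2.   -0.36  0.64  0.06]
```

Call:
{"op": "carry_out", "data": {"commands": [[[0,0,-1],[0,0,0],0.6],[[0,0,-2],[0,0,0],0.6],[[0,0,-2.5],[0,0,0],0.6],[[0,0,-2.5],[0,0,0],0.6]]}}

```text
time_s: 5.63
position: [0.5202, -0.0282, 0.0821]
ee_rot: [0.0, 0.785, 0.62, 0.0]
force: [-1.2, 0.6, 4.6]
opening: 0.0627
grip_force: 56.9
```

```bash
python3 -c "
from h import *
st()"
```

```text
t 5.63 pos [520.2 -28.2  82.1] yaw(tool y) -13.44 z [ 0.001  0.    -1.   ] F [-1.2  0.6  4.6] open 62.7 gf 56.9 q [-0.34  0.57  0.4   2.   -0.36  0.64  0.06]
```

Call:
{"op": "carry_out", "data": {"commands": [[[0,0,0],[0,0,0],1],[[0,0,0],[0,0,0],1],[[0,0,0],[0,0,0],1],[[0,0,0],[0,0,0],1],[[0,0,-8],[0,0,0.3],1],[[0,0,-14],[0,0,0.3],1],[[0,0,-14],[0,0,0.3],1]]}}

```text
time_s: 6.22
position: [0.5187, -0.028, 0.0663]
ee_rot: [-0.001, 0.783, 0.622, -0.001]
force: [-1.3, 0.1, 0.7]
opening: 0.0859
grip_force: 0.0
```

Call:
{"op": "carry_out", "data": {"commands": [[[0,0,0],[0,0,0],0.6],[[0,0,0],[0,0,0],0.6],[[0,0,0],[0,0,0],0.6],[[0,0,0],[0,0,0],0.6],[[0,0,0],[0,0,0],0.6],[[0,0,0],[0,0,0],0.6]], "grip_force": 70}}

```text
time_s: 6.72
position: [0.5196, -0.0281, 0.068]
ee_rot: [-0.0, 0.783, 0.622, -0.0]
force: [-2.2, 0.2, 3.7]
opening: 0.0632
grip_force: 79.6
```

```bash
python3 -c "
from h import *
st()"
```

```text
t 6.72 pos [519.6 -28.1  68. ] yaw(tool y) -13.14 z [-0.  0. -1.] F [-2.2  0.2  3.7] open 63.2 gf 79.6 q [-0.33  0.6   0.38  2.   -0.38  0.61  0.08]
```

Call:
{"op": "carry_out", "data": {"commands": [[[0,0,-3],[0,0,0],0.6],[[0,0,-6],[0,0,0],0.6],[[0,0,-8.5],[0,0,0],0.6],[[0,0,-8.5],[0,0,0],0.6],[[0,0,-8.5],[0,0,0],0.6]]}}

```text
time_s: 7.13
position: [0.5197, -0.0281, 0.0596]
ee_rot: [-0.0, 0.783, 0.622, -0.0]
force: [-4.1, 0.0, 9.1]
opening: 0.0625
grip_force: 80.5
```

```bash
python3 -c "
from h import *
st(); p,im,d=cap('wrist'); z=dict(im=im,d=d,**p); np.savez('wrist3.npz',**z)
W=cloud(z,z['d']); a=np.radians(-13.45); x=np.array([np.cos(a),np.sin(a)]); y=np.array([-np.sin(a),np.cos(a)])
o=np.array([.4937,-.1402]); q=W[...,:2]-o; X=q@x*1e3; Y=q@y*1e3; Z=W[...,2]*1e3
def f(m): print(m.sum(),'z',np.percentile(Z[m],[5,50,95]).round(1),'X',np.percentile(X[m],[1,2,98,99]).round(1),'Y',np.percentile(Y[m],[50,90,97,99,99.7]).round(1))
f((Z>70)&(Z<103)&(Y>125)&(abs(X)<45))
st()"
```

```text
t 7.13 pos [519.7 -28.1  59.6] yaw(tool y) -13.14 z [-0.  0. -1.] F [-4.1  0.   9.1] open 62.5 gf 80.5 q [-0.32  0.61  0.37  2.   -0.39  0.59  0.08]
39004 z [89.4 92.6 93.7] X [-35.9 -33.1  30.4  33.6] Y [157.6 180.2 183.  183.4 183.8]
t 7.18 pos [519.7 -28.2  59.7] yaw(tool y) -13.14 z [-0.  0. -1.] F [-3.5  0.3 10.4] open 62.9 gf 80.5 q [-0.32  0.61  0.37  2.   -0.39  0.59  0.09]
```

Call:
{"op": "carry_out", "data": {"commands": [[[-1.2,-4.9,0],[0,0,0],0.6],[[-2.3,-9.7,0],[0,0,0],0.6],[[-3.5,-14.6,0],[0,0,0],0.6],[[-4.7,-19.5,0],[0,0,0],0.6],[[-5.8,-24.3,0],[0,0,0],0.6],[[-5.8,-24.3,0],[0,0,0],0.6]]}}

```text
time_s: 7.68
position: [0.516, -0.0504, 0.0603]
ee_rot: [-0.0, 0.783, 0.622, 0.002]
force: [0.2, 5.5, 8.6]
opening: 0.0629
grip_force: 80.4
```

```bash
python3 -c "
from h import *
st()"
```

```text
t 7.68 pos [516.  -50.4  60.3] yaw(tool y) -13.06 z [ 0.003  0.003 -1.   ] F [0.2 5.5 8.6] open 62.9 gf 80.4 q [-0.27  0.61  0.37  2.01 -0.39  0.59  0.13]
```

Call:
{"op": "carry_out", "data": {"commands": [[[-1.2,-4.9,0],[0,0,0],0.6],[[-2.3,-9.7,0],[0,0,0],0.6],[[-3.5,-14.6,0],[0,0,0],0.6],[[-4.2,-17.5,0],[0,0,0],0.6],[[-4.2,-17.5,0],[0,0,0],0.6],[[-4.2,-17.5,0],[0,0,0],0.6]]}}

```text
time_s: 8.18
position: [0.5118, -0.0677, 0.0602]
ee_rot: [-0.0, 0.783, 0.622, 0.002]
force: [0.6, 5.9, 10.8]
opening: 0.0629
grip_force: 80.4
```

```bash
python3 -c "
from h import *
st()"
```

```text
t 8.18 pos [511.8 -67.7  60.2] yaw(tool y) -13.04 z [ 0.003  0.003 -1.   ] F [ 0.6  5.9 10.8] open 62.9 gf 80.4 q [-0.24  0.6   0.37  2.02 -0.38  0.58  0.16]
```

Call:
{"op": "carry_out", "data": {"commands": [[[-2.2,-4.0,0],[0,0,0],0.6],[[-3.2,-8.0,0],[0,0,0],0.6],[[-3.7,-10.0,0],[0,0,0],0.6],[[-3.9,-11.0,0],[0,0,0],0.6],[[-3.9,-11.0,0],[0,0,0],0.6]]}}

```text
time_s: 8.6
position: [0.5094, -0.0756, 0.0604]
ee_rot: [-0.001, 0.782, 0.623, 0.004]
force: [2.9, 13.6, 10.3]
opening: 0.0626
grip_force: 80.4
```

```bash
python3 -c "
from h import *
st()"
```

```text
t 8.6 pos [509.4 -75.6  60.4] yaw(tool y) -12.96 z [ 0.005  0.006 -1.   ] F [ 2.9 13.6 10.3] open 62.6 gf 80.4 q [-0.22  0.6   0.36  2.02 -0.39  0.58  0.19]
```

Call:
{"op": "carry_out", "data": {"commands": [[[0,0,3],[0,0,0],0.6],[[0,0,3],[0,0,0],0.6],[[0,0,3],[0,0,0],1],[[0,0,3],[0,0,0],1],[[0,0,3],[0,0,0],1],[[0,0,3],[0,0,0],1]]}}

```text
time_s: 9.1
position: [0.5057, -0.0816, 0.0622]
ee_rot: [0.0, 0.784, 0.621, -0.0]
force: [-0.0, -0.2, -0.1]
opening: 0.0853
grip_force: 0.0
```

Call:
{"op": "carry_out", "data": {"commands": [[[0,4,30],[0,0,0],1],[[0,4,60],[0,0,0],1],[[0,4,100],[0,0,0],1],[[0,4,100],[0,0,0],1],[[0,4,100],[0,0,0],1]]}}

```text
time_s: 9.52
position: [0.5074, -0.0774, 0.1642]
ee_rot: [0.001, 0.784, 0.621, 0.002]
force: [0.2, -0.2, -0.3]
opening: 0.0851
grip_force: 0.0
```

```bash
python3 -c "
from h import *
st(); p,im,d=cap('wrist'); z=dict(im=im,d=d,**p); np.savez('wrist4.npz',**z); cv2.imwrite('pics/w4.png',im[:,:,::-1])
st()"
```

```text
t 9.52 pos [507.4 -77.4 164.2] yaw(tool y) -13.17 z [ 0.005 -0.    -1.   ] F [ 0.2 -0.2 -0.3] open 85.1 gf 0.0 q [-0.32  0.43  0.48  1.98 -0.27  0.79  0.09]
t 9.57 pos [506.  -77.1 162.6] yaw(tool y) -13.15 z [ 0.001  0.    -1.   ] F [-0.4  0.  -0.9] open 85.4 gf 0.0 q [-0.32  0.43  0.48  1.98 -0.27  0.79  0.09]
```

View pics/w4.png

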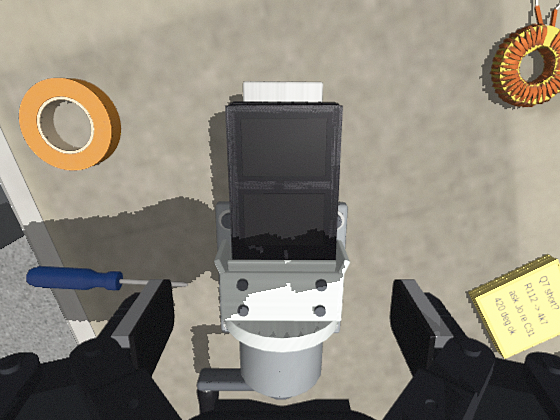

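The wrist view shows the pair under the jaw plate and between the cheeks, with about 13 mm of table showing beyond its far end at (283,92). I'll check the numbers.

```bash
python3 -c "
from h import *
z=dict(np.load('wrist4.npz')); im=z['im'].astype(int)
W=cloud(z,z['d']); a=np.radians(-13.45); x=np.array([np.cos(a),np.sin(a)]); y=np.array([-np.sin(a),np.cos(a)])
o=np.array([.4937,-.1402]); q=W[...,:2]-o; X=q@x*1e3; Y=q@y*1e3; Z=W[...,2]*1e3
def f(m): print(m.sum(),'z',np.percentile(Z[m],[5,50,95]).round(1),'X',np.percentile(X[m],[1,2,98,99]).round(1),'Y',np.percentile(Y[m],[.3,1,50,97,99,99.7]).round(1))
dk=im.max(-1)<90
f((Z>88)&(Z<103)&(Y>55)&(abs(X)<45)&dk)
f((Z>50)&(Z<70)&(Y>100)&(abs(X)<45)&~dk)
f((Z>97)&(Z<105)&(Y<40)&(Y>5)&(abs(X)<45)&~dk)
f((Z>90)&(Z<115)&(Y<60)&(abs(X)<60)&~dk)
"
```

```text
14375 z [95.2 96.3 97.3] X [-31.8 -31.   29.8  30.7] Y [ 55.3  55.9  96.5 130.6 133.4 134.4]
1630 z [60.9 62.1 63.4] X [-25.3 -24.8  22.9  23.2] Y [135.2 135.3 141.2 146.7 147.1 147.2]
5829 z [100.1 102.1 103.2] X [-38.5 -37.7  35.2  36. ] Y [ 5.1  5.4 23.2 38.8 39.6 39.9]
12563 z [ 98.2 102.5 110.4] X [-38.7 -37.6  35.1  36.1] Y [-52.3 -50.5  10.   43.6  44.5  45. ]
```

Call:
{"op": "carry_out", "data": {"commands": [[[-40,-60,0],[0,0,0],0.6],[[-88,-142,0],[0,0,-0.3],0.6],[[-88,-142,0],[0,0,-0.3],0.6],[[-88,-142,0],[0,0,-0.3],0.6],[[-88,-142,-20],[0,0,-0.3],0.6],[[-88,-142,-60],[0,0,-0.3],0.6],[[-88,-142,-60],[0,0,-0.3],0.6],[[-88,-142,-60],[0,0,-0.3],0.6]]}}

```text
time_s: 10.23
position: [0.4152, -0.2181, 0.1003]
ee_rot: [-0.003, 0.785, 0.619, -0.002]
force: [0.1, -0.1, 0.6]
opening: 0.0513
grip_force: 0.0
```

```bash
python3 -c "
from h import *
st()"
```

```text
t 10.23 pos [ 415.2 -218.1  100.3] yaw(tool y) -13.47 z [-0.007  0.002 -1.   ] F [ 0.1 -0.1  0.6] open 51.3 gf 0.0 q [ 0.02  0.48  0.45  2.12 -0.35  0.62  0.49]
```

Call:
{"op": "carry_out", "data": {"commands": [[[0.5,0,-20],[0,0,0],0.6],[[0.5,0,-40],[0,0,0],0.6],[[0.5,0,-40],[0,0,0],0.6],[[0.5,0,-40],[0,0,0],0.6]], "grip_force": 40}}

```text
time_s: 10.57
position: [0.4186, -0.2186, 0.0632]
ee_rot: [-0.0, 0.785, 0.62, -0.0]
force: [0.5, -0.8, 0.4]
opening: 0.0511
grip_force: 0.0
```

Call:
{"op": "carry_out", "data": {"commands": [[[0,0,0],[0,0,0],0.1],[[0,0,0],[0,0,0],0.1],[[0,0,0],[0,0,0],0.1],[[0,0,0],[0,0,0],0.1],[[0,0,0],[0,0,0],0.1],[[0,0,0],[0,0,0],0.1],[[0,0,0],[0,0,0],0.1]]}}

```text
time_s: 11.15
position: [0.4172, -0.2186, 0.0631]
ee_rot: [-0.001, 0.785, 0.619, -0.0]
force: [-4.6, 1.2, 8.5]
opening: 0.0136
grip_force: 38.7
```

```bash
python3 -c "
from h import *
st()
for i in range(1,33):
    t=np.radians(182*i/32); X=55-55*np.cos(t); Z=55*np.sin(t); a=np.radians(-13.45); print((round(X*np.cos(a),1),round(X*np.sin(a),1),round(Z,1)),end=' ')"
```

```text
t 11.15 pos [ 417.2 -218.6   63.1] yaw(tool y) -13.46 z [-0.002  0.001 -1.   ] F [-4.6  1.2  8.5] open 13.6 gf 38.7 q [ 0.07  0.55  0.4   2.13 -0.41  0.54  0.54]
(np.float64(0.3), np.float64(-0.1), np.float64(5.5)) (np.float64(1.1), np.float64(-0.3), np.float64(10.8)) (np.float64(2.4), np.float64(-0.6), np.float64(16.1)) (np.float64(4.2), np.float64(-1.0), np.float64(21.3)) (np.float64(6.5), np.float64(-1.5), np.float64(26.2)) (np.float64(9.2), np.float64(-2.2), np.float64(30.9)) (np.float64(12.4), np.float64(-3.0), np.float64(35.2)) (np.float64(16.0), np.float64(-3.8), np.float64(39.2)) (np.float64(20.0), np.float64(-4.8), np.float64(42.9)) (np.float64(24.3), np.float64(-5.8), np.float64(46.1)) (np.float64(28.8), np.float64(-6.9), np.float64(48.8)) (np.float64(33.7), np.float64(-8.1), np.float64(51.1)) (np.float64(38.7), np.float64(-9.3), np.float64(52.9)) (np.float64(43.9), np.float64(-10.5), np.float64(54.1)) (np.float64(49.1), np.float64(-11.7), np.float64(54.8)) (np.float64(54.4), np.float64(-13.0), np.float64(55.0)) (np.float64(59.7), np.float64(-14.3), np.float64(54.6)) (np.float64(65.0), np.float64(-15.5), np.float64(53.7)) (np.float64(70.1), np.float64(-16.8), np.float64(52.3)) (np.float64(75.0), np.float64(-17.9), np.float64(50.3)) (np.float64(79.8), np.float64(-19.1), np.float64(47.9)) (np.float64(84.3), np.float64(-20.2), np.float64(45.0)) (np.float64(88.5), np.float64(-21.2), np.float64(41.6)) (np.float64(92.3), np.float64(-22.1), np.float64(37.9)) (np.float64(95.8), np.float64(-22.9), np.float64(33.7)) (np.float64(98.8), np.float64(-23.6), np.float64(29.2)) (np.float64(101.4), np.float64(-24.2), np.float64(24.5)) (np.float64(103.5), np.float64(-24.8), np.float64(19.5)) (np.float64(105.1), np.float64(-25.1), np.float64(14.3)) (np.float64(106.3), np.float64(-25.4), np.float64(9.0)) (np.float64(106.9), np.float64(-25.6), np.float64(3.5)) (np.float64(107.0), np.float64(-25.6), np.float64(-1.9))
```

Call:
{"op": "carry_out", "data": {"commands": [[[0.3,-0.1,5.5],[0,0,0],0.1],[[1.1,-0.3,10.8],[0,0,0],0.1],[[2.4,-0.6,16.1],[0,0,0],0.1],[[4.2,-1.0,21.3],[0,0,0],0.1],[[6.5,-1.5,26.2],[0,0,0],0.1],[[9.2,-2.2,30.9],[0,0,0],0.1],[[12.4,-3.0,35.2],[0,0,0],0.1],[[16.0,-3.8,39.2],[0,0,0],0.1]]}}

```text
time_s: 11.82
position: [0.4323, -0.2223, 0.1017]
ee_rot: [-0.002, 0.785, 0.619, -0.001]
force: [-7.0, -0.1, -3.0]
opening: 0.0136
grip_force: 39.6
```

```bash
python3 -c "
from h import *
st()"
```

```text
t 11.82 pos [ 432.3 -222.3  101.7] yaw(tool y) -13.45 z [-0.004  0.001 -1.   ] F [-7.  -0.1 -3. ] open 13.6 gf 39.6 q [ 0.02  0.5   0.45  2.08 -0.36  0.64  0.48]
```

Turning well. I'll continue.

Call:
{"op": "carry_out", "data": {"commands": [[[4.0,-1.0,3.7],[0,0,0],0.1],[[8.3,-2.0,6.9],[0,0,0],0.1],[[12.8,-3.1,9.6],[0,0,0],0.1],[[17.7,-4.3,11.9],[0,0,0],0.1],[[22.7,-5.5,13.7],[0,0,0],0.1],[[27.9,-6.7,14.9],[0,0,0],0.1],[[33.1,-7.9,15.6],[0,0,0],0.1],[[38.4,-9.2,15.8],[0,0,0],0.1]]}}

```text
time_s: 12.48
position: [0.4721, -0.2319, 0.1183]
ee_rot: [-0.001, 0.785, 0.619, -0.0]
force: [-6.5, 0.9, 1.7]
opening: 0.0136
grip_force: 40.1
```

Call:
{"op": "carry_out", "data": {"commands": [[[5.3,-1.3,-0.4],[0,0,0],0.1],[[10.6,-2.5,-1.3],[0,0,0],0.1],[[15.7,-3.8,-2.7],[0,0,0],0.1],[[20.6,-4.9,-4.7],[0,0,0],0.1],[[25.4,-6.1,-7.1],[0,0,0],0.1],[[29.9,-7.2,-10.0],[0,0,0],0.1],[[34.1,-8.2,-13.4],[0,0,0],0.1],[[37.9,-9.1,-17.1],[0,0,0],0.1]]}}

```text
time_s: 13.15
position: [0.5099, -0.241, 0.1007]
ee_rot: [-0.001, 0.785, 0.62, -0.001]
force: [-7.1, 0.9, 2.0]
opening: 0.0135
grip_force: 40.0
```

Call:
{"op": "carry_out", "data": {"commands": [[[3.5,-0.8,-4.2],[0,0,0],0.1],[[6.5,-1.5,-8.7],[0,0,0],0.1],[[9.1,-2.1,-13.4],[0,0,0],0.1],[[11.2,-2.7,-18.4],[0,0,0],0.1],[[12.8,-3.0,-23.6],[0,0,0],0.1],[[14.0,-3.3,-28.9],[0,0,0],0.1],[[14.6,-3.5,-34.4],[0,0,0],0.1],[[14.7,-3.5,-40],[0,0,0],0.1]]}}

```text
time_s: 13.82
position: [0.5245, -0.2446, 0.0616]
ee_rot: [-0.001, 0.785, 0.62, -0.0]
force: [-19.1, 7.5, 58.2]
opening: 0.0135
grip_force: 46.9
```

```bash
python3 -c "
from h import *
st()"
```

```text
t 13.82 pos [ 524.5 -244.6   61.6] yaw(tool y) -13.44 z [-0.002  0.001 -1.   ] F [-19.1   7.5  58.2] open 13.5 gf 46.9 q [ 0.06  0.69  0.41  1.85 -0.41  0.69  0.47]
```

Call:
{"op": "carry_out", "data": {"commands": [[[0,0,3],[0,0,0],0.1],[[0,0,3],[0,0,0],0.5],[[0,0,3],[0,0,0],0.5],[[0,0,3],[0,0,0],0.5],[[0,0,3],[0,0,0],0.5],[[0,0,40],[0,0,0],0.5],[[0,0,80],[0,0,0],0.5],[[0,0,122],[0,0,0],1]]}}

```text
time_s: 14.48
position: [0.5249, -0.2442, 0.1827]
ee_rot: [-0.001, 0.785, 0.62, -0.001]
force: [0.7, -0.9, -0.1]
opening: 0.0532
grip_force: 0.0
```

Call:
{"op": "carry_out", "data": {"commands": [[[0,0,0],[0,0,0],1],[[-15,170,0],[0,0,0],1],[[-15,170,0],[0,0,0],1],[[-15,170,0],[0,0,0],1],[[-15,170,0],[0,0,0],1],[[-15,170,0],[0,0,0],1],[[-15,170,0],[0,0,0],1],[[-15,170,0],[0,0,0],1]]}}

```text
time_s: 15.15
position: [0.5109, -0.0748, 0.1822]
ee_rot: [0.001, 0.785, 0.62, 0.0]
force: [0.6, -1.0, -0.3]
opening: 0.0854
grip_force: 0.0
```

```bash
python3 -c "
from h import *
st(); p,im,d=cap('wrist'); z=dict(im=im,d=d,**p); np.savez('wrist5.npz',**z); cv2.imwrite('pics/w5.png',im[:,:,::-1])
W=cloud(z,z['d']); a=np.radians(-13.45); x=np.array([np.cos(a),np.sin(a)]); y=np.array([-np.sin(a),np.cos(a)])
o=np.array([.4937,-.1402]); q=W[...,:2]-o; X=q@x*1e3; Y=q@y*1e3; Z=W[...,2]*1e3
def f(m): print(m.sum(),'z',np.percentile(Z[m],[1,5,50,95,99]).round(1),'X',np.percentile(X[m],[1,2,98,99]).round(1),'Y',np.percentile(Y[m],[.3,1,50,97,99,99.7]).round(1))
b=(abs(X)<45)&(Y>45)&(Y<160)
f(b&(Z>108)&(Z<150)); f(b&(Z>92)&(Z<107)); f(b&(Z>55)&(Z<90)); f(b&(Z>72)&(Z<84)&(im.max(-1)<80))
st()"
```

```text
t 15.15 pos [510.9 -74.8 182.2] yaw(tool y) -13.38 z [ 0.001 -0.001 -1.   ] F [ 0.6 -1.  -0.3] open 85.4 gf 0.0 q [-0.34  0.41  0.5   1.96 -0.26  0.84  0.07]
6521 z [114.4 115.  116.2 131.6 133.2] X [-14.7 -14.4  10.3  10.7] Y [ 45.5  45.9  92.7 130.  131.6 132. ]
10346 z [ 94.3  95.  101.6 103.3 103.8] X [-34.1 -33.6  28.5  29. ] Y [ 45.5  46.4 106.3 145.4 146.5 147. ]
66 z [60.  62.1 79.8 89.2 89.8] X [-40.5 -40.5  38.1  38.2] Y [ 45.   45.   45.3 135.4 135.4 135.4]
2 z [83.1 83.1 83.5 83.8 83.9] X [26.4 26.4 28.9 28.9] Y [135.1 135.1 135.2 135.2 135.2 135.2]
t 15.2 pos [510.7 -75.9 182.2] yaw(tool y) -13.5 z [ 0.001 -0.001 -1.   ] F [-0.9  0.2  0.5] open 85.9 gf 0.0 q [-0.34  0.41  0.51  1.96 -0.26  0.84  0.07]
```

View pics/w5.png

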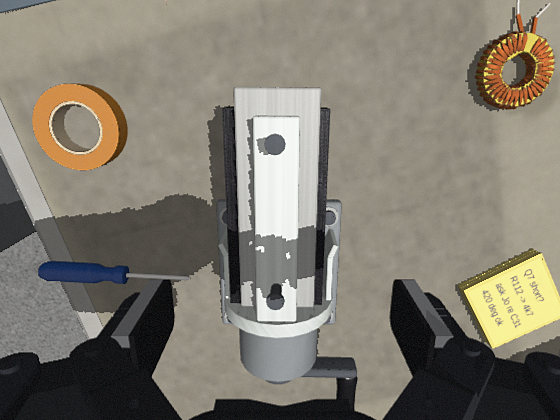

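The wrist view shows the head turned over: table and bar are on top, with pins at (274,145) and (275,297) up to z≈131, and the tray edges are visible on both sides. I'll grip a bit high so the gripper body clears the pins.

Call:
{"op": "carry_out", "data": {"commands": [[[-1.5,0,-40],[0,0,0],1],[[-1.5,0,-70],[0,0,0],1],[[-1.5,0,-90],[0,0,0],1],[[-1.5,0,-105],[0,0,0],1],[[-1.5,0,-115],[0,0,0],1],[[-1.5,0,-115],[0,0,0],1],[[-1.5,0,-115],[0,0,0],1]]}}

```text
time_s: 15.78
position: [0.5091, -0.0759, 0.067]
ee_rot: [0.0, 0.786, 0.619, -0.0]
force: [0.5, -0.5, 1.1]
opening: 0.0852
grip_force: 0.0
```

```bash
python3 -c "
from h import *
st()"
```

```text
t 15.78 pos [509.1 -75.9  67. ] yaw(tool y) -13.54 z [-0.    -0.001 -1.   ] F [ 0.5 -0.5  1.1] open 85.2 gf 0.0 q [-0.25  0.6   0.4   2.02 -0.39  0.6   0.18]
```

Call:
{"op": "carry_out", "data": {"commands": [[[0,0,0],[0,0,0],0.6],[[0,0,0],[0,0,0],0.6],[[0,0,0],[0,0,0],0.6],[[0,0,0],[0,0,0],0.6],[[0,0,0],[0,0,0],0.6],[[0,0,0],[0,0,0],0.6]], "grip_force": 90}}

```text
time_s: 16.28
position: [0.5081, -0.0742, 0.0681]
ee_rot: [-0.001, 0.785, 0.619, -0.0]
force: [-6.0, 2.0, 10.1]
opening: 0.0624
grip_force: 95.2
```

Call:
{"op": "carry_out", "data": {"commands": [[[0,0,1],[0,0,0],0.6],[[0,0,2.5],[0,0,0],0.6],[[0,0,2.5],[0,0,0],0.6],[[0,0,2.5],[0,0,0],0.6]]}}

```text
time_s: 16.62
position: [0.508, -0.0742, 0.0688]
ee_rot: [-0.001, 0.785, 0.62, -0.001]
force: [-0.7, -0.3, -11.7]
opening: 0.0622
grip_force: 102.1
```

```bash
python3 -c "
from h import *
st()"
```

```text
t 16.62 pos [508.  -74.2  68.8] yaw(tool y) -13.43 z [-0.002  0.    -1.   ] F [ -0.7  -0.3 -11.7] open 62.2 gf 102.1 q [-0.25  0.59  0.4   2.02 -0.39  0.6   0.18]
```

Call:
{"op": "carry_out", "data": {"commands": [[[0,0,1.5],[0,0,0],0.6],[[0,0,2.5],[0,0,0],0.6],[[0,0,2.5],[0,0,0],0.6]]}}

```text
time_s: 16.87
position: [0.508, -0.0742, 0.0713]
ee_rot: [-0.001, 0.785, 0.62, -0.001]
force: [-0.5, 0.8, -18.5]
opening: 0.0619
grip_force: 101.9
```

```bash
python3 -c "
from h import *
st()"
```

```text
t 16.87 pos [508.  -74.2  71.3] yaw(tool y) -13.42 z [-0.002  0.    -1.   ] F [ -0.5   0.8 -18.5] open 61.9 gf 101.9 q [-0.25  0.59  0.4   2.02 -0.39  0.61  0.17]
```

Call:
{"op": "carry_out", "data": {"commands": [[[1.9,7.8,0],[0,0,0],0.6],[[3.7,15.6,0],[0,0,0],0.6],[[5.6,23.3,0],[0,0,0],0.6],[[7.4,31.1,0],[0,0,0],0.6],[[9.3,38.9,0],[0,0,0],0.6],[[11.2,46.7,0],[0,0,0],0.6],[[12.8,53.5,0],[0,0,0],0.6],[[12.8,53.5,0],[0,0,0],0.6]]}}

```text
time_s: 17.53
position: [0.5207, -0.0223, 0.0712]
ee_rot: [0.0, 0.785, 0.619, -0.002]
force: [-0.1, -4.3, -18.5]
opening: 0.0622
grip_force: 102.0
```

```bash
python3 -c "
from h import *
st()"
```

```text
t 17.53 pos [520.7 -22.3  71.2] yaw(tool y) -13.46 z [-0.002 -0.003 -1.   ] F [ -0.1  -4.3 -18.5] open 62.2 gf 102.0 q [-0.36  0.6   0.41  2.   -0.39  0.62  0.07]
```

Call:
{"op": "carry_out", "data": {"commands": [[[0,0,-3],[0,0,0],0.6],[[0,0,-6],[0,0,0],0.6],[[0,0,-10],[0,0,0],0.6],[[0,0,-10],[0,0,0],0.6]]}}

```text
time_s: 17.87
position: [0.5231, -0.0208, 0.0622]
ee_rot: [0.001, 0.785, 0.62, 0.001]
force: [0.3, -0.5, -3.9]
opening: 0.0618
grip_force: 103.7
```

```bash
python3 -c "
from h import *
st()"
```

```text
t 17.87 pos [523.1 -20.8  62.2] yaw(tool y) -13.42 z [ 0.002  0.    -1.   ] F [ 0.3 -0.5 -3.9] open 61.8 gf 103.7 q [-0.35  0.61  0.39  2.   -0.4   0.6   0.08]
```

Call:
{"op": "carry_out", "data": {"commands": [[[3.5,14.6,0],[0,0,0],0.6],[[7.0,29.2,0],[0,0,0],0.6],[[10.5,43.8,0],[0,0,0],0.6],[[14.0,58.4,0],[0,0,0],0.6],[[17.5,73.0,0],[0,0,0],0.6],[[21.0,87.5,0],[0,0,0],0.6],[[24.5,102,0],[0,0,0],0.6],[[27.4,114,0],[0,0,0],0.6]]}}

```text
time_s: 18.53
position: [0.5512, 0.0954, 0.0632]
ee_rot: [0.0, 0.784, 0.62, 0.002]
force: [0.3, -0.3, -4.0]
opening: 0.0624
grip_force: 103.8
```

Call:
{"op": "carry_out", "data": {"commands": [[[2,8,0],[0,0,0],0.6],[[2,8,20],[0,0,0],0.6],[[2,8,40],[0,0,0],0.6],[[2,8,40],[0,0,0],0.6]]}}

```text
time_s: 18.87
position: [0.5543, 0.1014, 0.1054]
ee_rot: [0.002, 0.785, 0.619, 0.003]
force: [0.3, -0.3, -3.4]
opening: 0.062
grip_force: 103.9
```

```bash
python3 -c "
from h import *
st()"
```

```text
t 18.87 pos [554.3 101.4 105.4] yaw(tool y) -13.44 z [ 0.007  0.001 -1.   ] F [ 0.3 -0.3 -3.4] open 62.0 gf 103.9 q [-0.6   0.6   0.45  1.89 -0.37  0.73 -0.17]
```

Call:
{"op": "carry_out", "data": {"commands": [[[-41,130,0],[0,0,11.1],0.6],[[-41,130,0],[0,0,11.1],0.6],[[-41,130,0],[0,0,11.1],0.6],[[-41,130,0],[0,0,11.1],0.6],[[-41,130,0],[0,0,11.1],0.6],[[-41,130,0],[0,0,11.1],0.6]]}}

```text
time_s: 19.37
position: [0.5098, 0.232, 0.1014]
ee_rot: [-0.0, 0.721, 0.693, 0.0]
force: [0.2, -1.0, -3.6]
opening: 0.0623
grip_force: 103.8
```

Call:
{"op": "carry_out", "data": {"commands": [[[0,0,-30],[0,0,0],0.6],[[0,0,-60],[0,0,0],0.6],[[0,0,-80],[0,0,0],0.6],[[0,0,-88],[0,0,0],0.6],[[0,0,-88],[0,0,0],0.6],[[0,0,-88],[0,0,0],0.6]]}}

```text
time_s: 19.87
position: [0.5111, 0.23, 0.0143]
ee_rot: [0.0, 0.722, 0.692, 0.0]
force: [0.2, -0.3, -3.1]
opening: 0.0618
grip_force: 103.7
```

```bash
python3 -c "
from h import *
st()"
```

```text
t 19.87 pos [511.1 230.   14.3] yaw(tool y) -2.43 z [ 0.001 -0.    -1.   ] F [ 0.2 -0.3 -3.1] open 61.8 gf 103.7 q [-0.74  0.74  0.32  1.91 -0.41  0.56 -0.2 ]
```

Call:
{"op": "carry_out", "data": {"commands": [[[0,0,-1.5],[0,0,0],0.6],[[0,0,-3],[0,0,0],0.6],[[0,0,-4.5],[0,0,0],0.6],[[0,0,-5.5],[0,0,0],0.6],[[0,0,-5.5],[0,0,0],0.6],[[0,0,-5.5],[0,0,0],0.6]]}}

```text
time_s: 20.37
position: [0.511, 0.2313, 0.0106]
ee_rot: [-0.0, 0.721, 0.692, 0.001]
force: [-2.5, -2.7, 15.6]
opening: 0.0622
grip_force: 106.0
```

```bash
python3 -c "
from h import *
st()"
```

```text
t 20.37 pos [511.  231.3  10.6] yaw(tool y) -2.34 z [ 0.001  0.001 -1.   ] F [-2.5 -2.7 15.6] open 62.2 gf 106.0 q [-0.74  0.74  0.32  1.9  -0.41  0.56 -0.19]
```

Call:
{"op": "carry_out", "data": {"commands": [[[0,0,0],[0,0,0],1],[[0,0,0],[0,0,0],1],[[0,0,0],[0,0,0],1],[[0,0,0],[0,0,0],1],[[0,0,8],[0,0,0],1],[[0,0,15.5],[0,0,0],1],[[0,0,15.5],[0,0,0],1],[[0,0,15.5],[0,0,0],1]]}}

```text
time_s: 21.03
position: [0.5107, 0.2313, 0.0247]
ee_rot: [0.0, 0.721, 0.693, 0.001]
force: [-0.1, 0.5, -0.5]
opening: 0.0856
grip_force: 0.0
```

```bash
python3 -c "
from h import *
st()"
```

```text
t 21.03 pos [510.7 231.3  24.7] yaw(tool y) -2.33 z [ 0.001  0.001 -1.   ] F [-0.1  0.5 -0.5] open 85.6 gf 0.0 q [-0.75  0.72  0.33  1.91 -0.4   0.58 -0.2 ]
```

Now I'll grip the top tray alone and lift it slowly.

Call:
{"op": "carry_out", "data": {"commands": [[[0,0,0],[0,0,0],0.6],[[0,0,0],[0,0,0],0.6],[[0,0,0],[0,0,0],0.6],[[0,0,0],[0,0,0],0.6],[[0,0,0],[0,0,0],0.6],[[0,0,0],[0,0,0],0.6]], "grip_force": 35}}

```text
time_s: 21.53
position: [0.51, 0.231, 0.0241]
ee_rot: [-0.0, 0.721, 0.692, -0.0]
force: [-1.7, 0.2, 5.8]
opening: 0.0626
grip_force: 37.4
```

Call:
{"op": "carry_out", "data": {"commands": [[[0,0,2],[0,0,0],0.6],[[0,0,5],[0,0,0],0.6],[[0,0,9],[0,0,0],0.6],[[0,0,14],[0,0,0],0.6],[[0,0,20],[0,0,0],0.6],[[0,0,30],[0,0,0],0.6],[[0,0,50],[0,0,0],0.6],[[0,0,80],[0,0,0],0.6]]}}

```text
time_s: 22.2
position: [0.5084, 0.2303, 0.1035]
ee_rot: [-0.0, 0.721, 0.693, -0.002]
force: [0.1, -0.6, -0.1]
opening: 0.0631
grip_force: 38.7
```

```bash
python3 -c "
from h import *
st()"
```

```text
t 22.2 pos [508.4 230.3 103.5] yaw(tool y) -2.33 z [-0.004 -0.002 -1.   ] F [ 0.1 -0.6 -0.1] open 63.1 gf 38.7 q [-0.81  0.59  0.4   1.89 -0.33  0.73 -0.26]
```

```bash
python3 -c "
from h import *
z=dict(np.load('top0.npz')); im=z['im'].astype(int); W=cloud(z,z['d'])
b=(im[...,2]-im[...,0]>12)&(W[...,0]<.65)&(W[...,0]>.3)&(W[...,1]>.05)&(W[...,1]<.25)&(W[...,2]<.01); print('mat max x',np.percentile(W[b][:,0],99.5),'min y',np.percentile(W[b][:,1],.5))
m=(W[...,0]>.59)&(W[...,0]<.70)&(W[...,1]>.03)&(W[...,1]<.2); print(m.sum(),W[m][:,2].max(),W[m][:,2].mean())
"
```

```text
mat max x 0.5822118753700413 min y 0.10040028211497058
3051 0.005948715136533203 -0.0007673998652461652
```

Call:
{"op": "carry_out", "data": {"commands": [[[125,-116,0],[0,0,0],0.6],[[125,-116,0],[0,0,0],0.6],[[125,-116,0],[0,0,0],0.6],[[125,-116,0],[0,0,0],0.6],[[125,-116,0],[0,0,0],0.6],[[125,-116,0],[0,0,0],0.6],[[125,-116,0],[0,0,0],0.6]]}}

```text
time_s: 22.78
position: [0.6349, 0.1149, 0.1042]
ee_rot: [-0.0, 0.722, 0.692, -0.0]
force: [-0.6, 1.6, -1.3]
opening: 0.0627
grip_force: 38.8
```

Call:
{"op": "carry_out", "data": {"commands": [[[0,0,-30],[0,0,0],0.6],[[0,0,-60],[0,0,0],0.6],[[0,0,-80],[0,0,0],0.6],[[0,0,-90],[0,0,0],0.6],[[0,0,-94],[0,0,0],0.6],[[0,0,-97],[0,0,0],0.6],[[0,0,-98.5],[0,0,0],0.6],[[0,0,-98.5],[0,0,0],0.6]]}}

```text
time_s: 23.45
position: [0.6358, 0.1154, 0.0064]
ee_rot: [0.0, 0.721, 0.693, 0.001]
force: [-0.1, 0.4, -1.1]
opening: 0.0629
grip_force: 38.7
```

```bash
python3 -c "
from h import *
st()"
```

```text
t 23.45 pos [635.8 115.4   6.4] yaw(tool y) -2.31 z [ 0.002  0.    -1.   ] F [-0.1  0.4 -1.1] open 62.9 gf 38.7 q [-0.48  0.85  0.34  1.67 -0.4   0.69  0.02]
```

Call:
{"op": "carry_out", "data": {"commands": [[[0,0,-1.5],[0,0,0],0.6],[[0,0,-2],[0,0,0],0.6],[[0,0,-2],[0,0,0],1],[[0,0,-2],[0,0,0],1],[[0,0,-2],[0,0,0],1],[[0,0,-2],[0,0,0],1],[[0,0,20],[0,0,0],1],[[0,0,60],[0,0,0],1]]}}

```text
time_s: 24.12
position: [0.6313, 0.1146, 0.0617]
ee_rot: [-0.002, 0.721, 0.693, -0.004]
force: [-0.1, 0.4, 0.5]
opening: 0.0853
grip_force: 0.0
```

Call:
{"op": "carry_out", "data": {"commands": [[[-20,-60,40],[0,0,0],1],[[-40,-120,80],[0,0,0],1],[[-60,-160,100],[0,0,0],1],[[-60,-180,120],[0,0,0],1],[[-60,-180,120],[0,0,0],1],[[-60,-180,120],[0,0,0],1],[[-60,-180,120],[0,0,0],1]]}}

```text
time_s: 24.7
position: [0.5754, -0.0705, 0.1883]
ee_rot: [0.002, 0.724, 0.69, 0.001]
force: [1.0, -0.3, -0.0]
opening: 0.0856
grip_force: 0.0
```

```bash
python3 -c "
from h import *
st(); p,im,d=cap('top'); np.savez('top9.npz',im=im,d=d,**p); W=cloud(p,d); Z=W[...,2]
a=cv2.resize(im[100:310,80:400,::-1],(800,525),interpolation=cv2.INTER_CUBIC); cv2.imwrite('pics/t9.png',a)
for (x0,x1,y0,y1) in [(.46,.56,.15,.31),(.58,.69,.03,.2)]:
    m=(W[...,0]>x0)&(W[...,0]<x1)&(W[...,1]>y0)&(W[...,1]<y1)&(Z>.008); print(m.sum(),np.percentile(Z[m],[1,25,50,75,99]).round(4),cv2.minAreaRect((W[m][:,:2]*1000).astype(np.float32)))
m=(W[...,0]>.46)&(W[...,0]<.56)&(W[...,1]>.15)&(W[...,1]<.31)&(Z>.026)
c,l,s,g=cv2.connectedComponentsWithStats(m.astype(np.uint8)); 
for k in range(1,c):
    if s[k,4]>30: P=W[l==k]; A=np.c_[P[:,:2],np.ones(len(P))]; k2=np.linalg.lstsq(A,P[:,2],rcond=None)[0]; print(s[k,4],P.mean(0).round(4),'tilt',k2[:2].round(3))
"
```

```text
t 24.7 pos [575.4 -70.5 188.3] yaw(tool y) -2.74 z [ 0.004 -0.002 -1.   ] F [ 1.  -0.3 -0. ] open 85.6 gf 0.0 q [-0.3   0.5   0.46  1.79 -0.27  0.91  0.23]
1387 [0.0096 0.0189 0.0296 0.0314 0.0347] ((509.00335693359375, 229.90234375), (132.61636352539062, 71.1527099609375), 86.99983978271484)
1470 [0.0106 0.0149 0.0162 0.0176 0.0205] ((636.803466796875, 114.71697998046875), (132.00613403320312, 65.0376968383789), 87.07072448730469)
322 [0.5146 0.2731 0.0306] tilt [ 0.005 -0.011]
315 [0.5127 0.231  0.0309] tilt [-0.002 -0.011]
318 [0.5099 0.1884 0.0308] tilt [0.002 0.001]
```

View pics/t9.png

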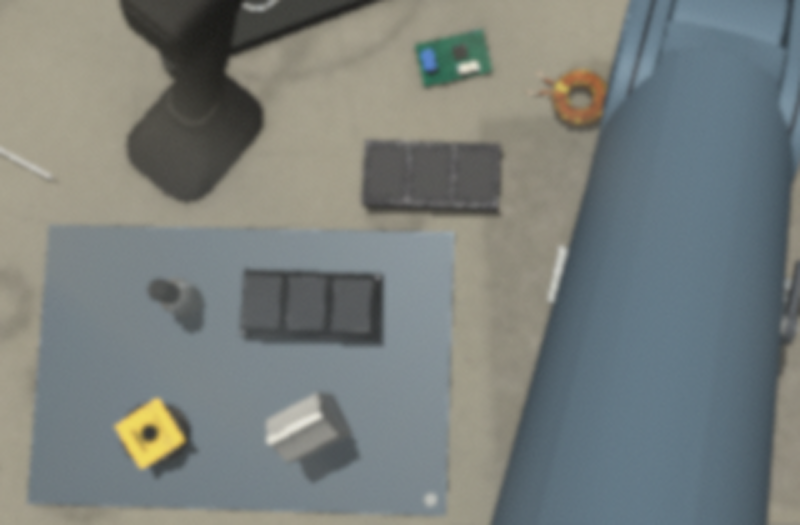

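The picture shows the filled tray on the mat at (312,307) with three smooth, level bases up at about 31 mm. The emptied tray lies flat on the bench at (432,175), and the bystanders in view look undisturbed. I'm handing the job in.

```bash
python3 -c "
from workcell import env
print(env.sign_off())"
```

```text
the job is handed in; nothing more can be done
None
```

I handed the job in at about 25 s of the 72 s allowed: the last top view shows all three heatsinks base up in the tray on the mat and the emptied tray flat on the bench beside it; the sign-off returned no verdict.

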